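Show a workmate the bare stud and the nut that belongs on it

TASK

Show your workmate what is still to be fitted on the exhaust flange: point straight down at the one stud that has no nut, fingertips about 2 cm above its tip, and dwell there for two seconds. Then point in the same way at the loose nut on the bench that is of the same kind as those already on the other three studs, and finish still pointing at it. Point at no other stud or nut on the way (carry the hand well above them), and touch and move nothing on the bench.

Things in the scene. Friction and masses are not known exactly. Their poses are not given: they have to be found in the camera images.
- flange: Fixed exhaust casting: round level flange 160 mm across, top face 104 mm above the bench, on a dark body with a side outlet reaching 142 mm along its +x. A pipe stub 64 mm across rises from the middle to 126 mm. Origin on the bench under the flange's centre, z up. Four upright studs on a circle of 55 mm radius, a quarter turn apart.
- bare_stud: The one stud without a nut: a plain upright brass rod 16 mm across. Origin at its foot on the flange's top face, z up; its tip is 45 mm above the origin (149 mm above the bench). Which of the four places it has varies.
- nutted_stud_a: One of the three studs that has its nut: same brass rod, tip 45 mm above its origin at the flange's top face, with a steel flanged hexagon nut (round collar 46 mm across, hexagon 35 mm over corners, 26 mm high) at its foot. Not to be pointed at.
- nutted_stud_b: One of the three studs that has its nut: same brass rod, tip 45 mm above its origin at the flange's top face, with a steel flanged hexagon nut (round collar 46 mm across, hexagon 35 mm over corners, 26 mm high) at its foot. Not to be pointed at.
- nutted_stud_c: One of the three studs that has its nut: same brass rod, tip 45 mm above its origin at the flange's top face, with a steel flanged hexagon nut (round collar 46 mm across, hexagon 35 mm over corners, 26 mm high) at its foot. Not to be pointed at.
- flange_nut: The loose nut that matches the fitted ones: steel hexagon nut with a round collar, collar 46 mm across and 5 mm high, hexagon 35 mm over corners, 26 mm high in all, standing collar down on the bench. Origin at the centre of its underside, z up; its top is 26 mm above that.
- square_nut: Loose plain square steel nut, 44 x 44 x 16 mm, flat on the bench. Origin at the centre of its underside. The wrong kind: not to be pointed at.
- wing_nut: Loose steel wing nut, round foot 35 mm across, two wings spanning 78 mm along its y axis, 40 mm high. Origin at the centre of its underside. The wrong kind: not to be pointed at.
- washer: Loose steel washer, 38 mm outside, 5 mm thick, lying among the nuts; origin at the centre of its underside. Leave alone.
- wrench: Loose steel open spanner lying flat along its x axis; leave alone.
- screwdriver: Loose screwdriver lying along its x axis, between the robot and the nuts; leave alone.
- hammer: Loose hammer lying along its x axis, on the robot's right; leave alone.
- jar: Loose glass jar with a steel cap, 66 mm across, 85 mm high, origin under its centre; leave alone.
- mug: Loose blue ceramic mug, 80 mm across, 90 mm high, origin under its centre; leave alone.

How it is judged:
By the outcome, as a careful person would: the job done as asked, in the order asked, and still so for the second after the job is handed in, with the robot touching nothing.
It also fails if it takes over 42 s, if anything falls off the work surface, if the arm or the gripper's body presses on something with over 40 N, if the wrist force passes 120 N, or if a joint passes its speed limit or range.

ROBOT

A 7-joint arm with a two-finger parallel gripper is mounted at the origin on the work surface. World frame = base frame: x ahead of the robot, y to its left, z up, the work surface at z = 0. Lengths are in m, angles in rad, forces in N, time in s.
With the tool pointing down it reaches from about 0.4 to 0.85 m from the base axis. Payload 10.4 kg.
Tool frame: the origin (TCP) lies between the finger pads, 19 mm behind the fingertips; this is the grasp point; z points along the fingers, y is the line along which they close (so a half turn about z gives the same grasp; the last joint's range is limited). The gripper opens to 85 mm and grips with 20 to 120 N. Pads are 22 mm wide; open, the fingers measure 114 mm over their backs; the gripper's body (76 mm by 85 mm) begins 54 mm behind the grasp point. The pads swing forward as they close: fully open they stand 13 mm farther back than shut.
Start: joints at [-1.254, 0.332, -0.065, 1.46, 0.022, 1.35, -0.088], TCP at [0.208, 0.589, 0.25] pointing down, gripper open.
Joint ranges: [-2.6, 2.6], [-0.5, 2.12], [-1.47, 1.34], [0.16, 2.42], [-1.27, 4.41], [0.06, 2.06], [-2.6, 2.6]. Speed limits (rad/s): [2.22, 2.22, 2.79, 2.79, 3.14, 3.14, 3.14].

INTERFACE

Orientations are given as a unit quaternion [x, y, z, w].
In Python, from workcell import manip gives the robot as it stands.
- The arm moves only by the tool advance, called after "Emit:" as name(argument=value, ...), one argument or row to a line, values as JSON. Schema: {"type":"object","properties":{"segments":{"type":"array","items":{"type":"array","prefixItems":[{"type":"array","items":{"type":"number"},"minItems":3,"maxItems":3},{"type":"array","items":{"type":"number"},"minItems":3,"maxItems":3},{"type":"number"}],"minItems":3,"maxItems":3},"minItems":1,"maxItems":20},"grip_n":{"type":"number"},"only":{"type":"string"},"quiet":{"type":"boolean"},"lines":{"type":"string"}},"required":["segments"],"additionalProperties":false}. segments is a list of rows, 1 to 20 of them, each written [[rx, ry, rz], [dx, dy, dz], opening]: a rotation vector rx, ry, rz in rad, then dx, dy, dz in units of 5 mm, then the opening from 0.0 (shut) to 1.0 (fully open); each row is the pose to reach, as a shift and turn from the pose commanded when the call began, along the tool's axes at that moment; what a row does not reach only later rows make up. A row lasts 1/8 s, in which the tool goes at most 0.0625 m and 0.188 rad, less where a joint would pass 70% of its speed; a pose out of reach is approached as far as the arm can. The fingers move at their own pace and stop on an object; grip_n is the grip in N (left out, the last holds). Time passes only in rows, so rows that do not move let the fingers close. The tool returns the time, the measured TCP pose, the force, the opening and the grip force at its end. only (a regular expression) keeps the lines of the reply that match it, lines (a string "A,B") keeps lines A to B, and quiet returns only ok. Input that does not fit is refused with a message, and nothing moves.
- manip.get_obs(): the state, without advancing time (a new reading comes with each control period).
- manip.camera(name): name is "side" or "top"; returns the picture (480x640x3 uint8, blue, green, red); there is no depth.
- manip.calibration(name): a dict with "fx", "fy", "cx", "cy" (pixels), "world_from_camera" (4x4, takes a point from camera to world coordinates). Camera axes: x right, y up, looking along -z (the intrinsics and any distortion apply to the point x, -y, -z); pixel columns grow to the right and rows downward; lengths in m; the calibration is good to about 2 mm. A picture is of the moment at which its call begins. calibration takes no time and is no camera call.
- manip.hand_in(): hands the job in; it is judged then, once.
The state is a dict: "clock": time; "joint_pos": joint angles; "joint_velocities": joint speeds; "tau": joint torques, N m; "position": TCP position; "ee_rot": TCP orientation; "ft_force": force on the tool from outside, world axes, zero at the start; "torque": the same for the moment, N m; "grip_width": opening from 0.0 (shut) to 1.0 (fully open); "grasp_force": force on a finger pad.
Only numpy, scipy, OpenCV 4.12 (cv2) and the standard library are available. Lean on these libraries where they do the work, as an engineer would, in place of code of your own. Each camera call takes 0.05 s, during which the arm holds its last target. There are 200 camera calls.

## Working session

There is one attempt and no reset: what is moved stays moved. The work goes in short steps, Python scripts to look and compute and a tool call to move; the robot and the scene stay as the last step left them, time stands still between calls to the robot, and variables do not carry over. Pictures are saved under pics/ and viewed, at most 10 in all, crops included, and the job is handed in when it is done.

```bash
mkdir -p pics; python3 - <<'E'
from workcell import manip
import cv2,numpy as np
np.set_printoptions(precision=4,suppress=True)
for n in("side","top"):
    cv2.imwrite(f"pics/{n}0.png",manip.camera(n)); c=manip.calibration(n); print(n,c)
o=manip.get_obs(); print(o["clock"],o["position"],o["ee_rot"],o["grip_width"])
E
```

```text
side {'fx': 461.2563668065326, 'fy': 461.2563668065326, 'cx': 316.47991488993523, 'cy': 238.0100660377575, 'world_from_camera': array([[ 0.693 ,  0.4173, -0.5879, -0.0445],
       [-0.7205,  0.3722, -0.5851, -0.659 ],
       [-0.0253,  0.8291,  0.5586,  0.689 ],
       [ 0.    ,  0.    ,  0.    ,  1.    ]])}
top {'fx': 521.846194657577, 'fy': 521.846194657577, 'cx': 315.2575107370023, 'cy': 231.62873632542002, 'world_from_camera': array([[ 0.0063,  0.9988, -0.0476,  0.4958],
       [-1.    ,  0.0061, -0.0061, -0.0392],
       [-0.0058,  0.0476,  0.9988,  1.6627],
       [ 0.    ,  0.    ,  0.    ,  1.    ]])}
0.1 [0.2082 0.589  0.2493] [ 0.1691  0.9856 -0.0006 -0.0001] 0.9981116699834849
```

View pics/top0.png

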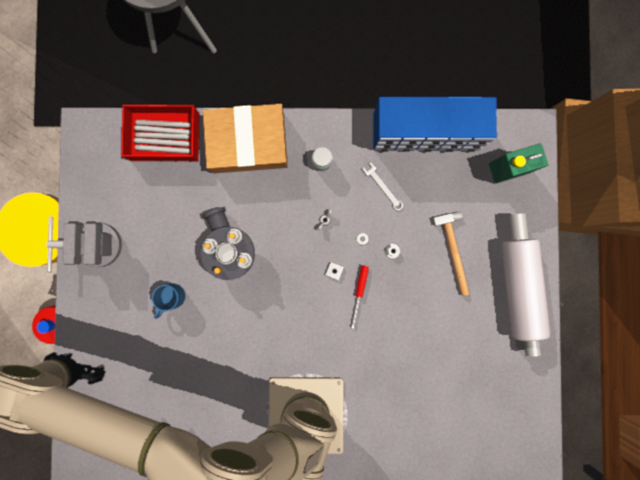

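View pics/side0.png

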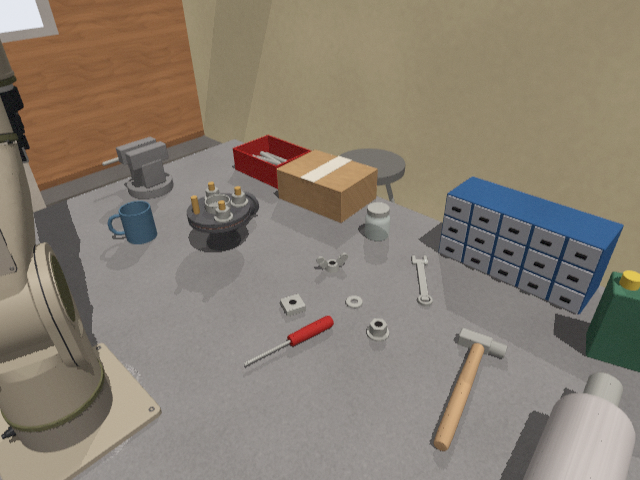

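The top view shows the bare brass stud (orange, no nut) at about (217,270) and the collared hex nut at about (393,251). In the side view they are at about (195,204) and (378,328). The square nut, washer and wing nut are elsewhere. Next I refine these positions with enlarged crops and colour masks.

```bash
cat > h.py <<'E'
from workcell import manip
import cv2,numpy as np
np.set_printoptions(precision=4,suppress=True)
def ray(n,u,v):
    c=manip.calibration(n);T=c["world_from_camera"]
    d=T[:3,:3]@np.array([(u-c["cx"])/c["fx"],-(v-c["cy"])/c["fy"],-1]);return T[:3,3],d/np.linalg.norm(d)
def plane(n,u,v,z):
    o,d=ray(n,u,v);return o+d*(z-o[2])/d[2]
def tri(a,b):
    (o,d),(p,e)=ray("top",*a),ray("side",*b)
    s=np.linalg.lstsq(np.c_[d,-e],p-o,rcond=None)[0];x,y=o+d*s[0],p+e*s[1];return (x+y)/2,np.linalg.norm(x-y)
E
python3 - <<'E'
from h import *
t=cv2.imread("pics/top0.png");s=cv2.imread("pics/side0.png")
for n,im,(x0,y0,x1,y1) in(("top",t,(190,220,265,285)),("side",s,(180,170,265,250))):
    h=cv2.cvtColor(im,cv2.COLOR_BGR2HSV);m=cv2.inRange(h,(8,110,90),(28,255,255))
    k,_,st,c=cv2.connectedComponentsWithStats(m[y0:y1,x0:x1])
    for i in range(1,k):
        if st[i,4]>5: print(n,st[i]+[x0,y0,0,0,0],c[i]+[x0,y0])
cr=lambda im,x,y,w=33,h=25:cv2.resize(im[y-h:y+h,x-w:x+w],(400,300),interpolation=cv2.INTER_CUBIC)
cv2.imwrite("pics/crops.png",np.vstack([np.hstack([cr(t,225,255),cr(s,212,210)]),np.hstack([cr(t,393,251),cr(s,378,328)])]))
E
```

```text
top [229 233   6   5  26] [231.5385 235.1538]
top [204 244   7   5  24] [206.875 245.625]
top [239 258   6   5  25] [241.56 259.92]
top [214 267   8   7  44] [217.2727 270.    ]
side [208 182   7   8  43] [210.9302 185.6512]
side [235 187   6   8  43] [237.4419 190.5581]
side [191 196   9  18 107] [194.9159 204.514 ]
side [218 201   7   9  52] [221.2692 204.8846]
```

View pics/crops.png

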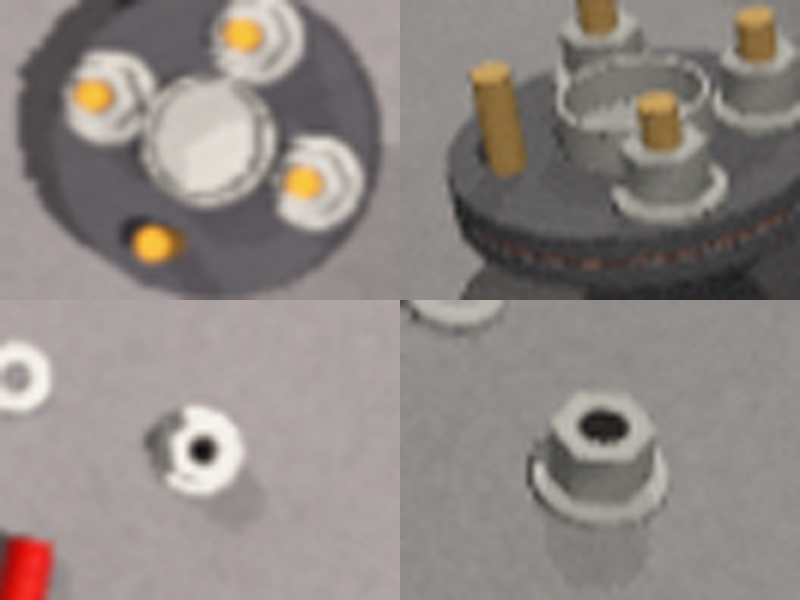

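The crops show the bare stud's tip at top (216.7,270.1) and side (193.6,196.6). The flanged nut's hole is at top (392.9,250.6) and side (378.2,323.6).

```bash
python3 - <<'E'
from h import *
from scipy.spatial.transform import Rotation as R
A=tri((216.7,270.1),(193.6,196.6));B=tri((392.9,250.6),(378.2,323.6));print(A,B)
for a,z in(((216.7,270.1),.149),((392.9,250.6),.026)):print(plane("top",*a,z))
print(plane("side",193.6,196.6,.149),plane("side",378.2,323.6,.026))
for p in((231.5,235.2),(206.9,245.6),(241.6,259.9)):print(plane("top",*p,.149))
o=manip.get_obs();r=R.from_quat(o["ee_rot"]);print(r.as_matrix(),o["position"])
for p,z in((A[0],.149),(B[0],.026)):
  for h in (.30,z+.02+.019):
    t=np.r_[p[:2],h];print(t,r.inv().apply(t-o["position"]))
E
```

```text
(array([0.4538, 0.2552, 0.15  ]), np.float64(0.0020390815311897427)) (array([ 0.5148, -0.2716,  0.0265]), np.float64(0.0028969978831238623))
[0.4546 0.2548 0.149 ]
[ 0.5158 -0.2728  0.026 ]
[0.454  0.2577 0.149 ] [ 0.5142 -0.2703  0.026 ]
[0.5561 0.2133 0.149 ]
[0.5254 0.2844 0.149 ]
[0.4846 0.183  0.149 ]
[[-0.9428  0.3333 -0.0004]
 [ 0.3333  0.9428 -0.0012]
 [-0.     -0.0013 -1.    ]] [0.2082 0.589  0.2493]
[0.4538 0.2552 0.3   ] [-0.3428 -0.2329 -0.0504]
[0.4538 0.2552 0.188 ] [-0.3428 -0.2328  0.0616]
[ 0.5148 -0.2716  0.3   ] [-0.5759 -0.7092 -0.0498]
[ 0.5148 -0.2716  0.065 ] [-0.5759 -0.709   0.1852]
```

The rows are not in the units I measure in: shifts go in units of 5 mm. I convert before sending: -0.25 m is -50, -0.343 m is -68.6.

Emit:
advance(
  segments=[
    [[0, 0, 0], [0, 0, -10], 0],
    [[0, 0, 0], [-10, -6.6, -10], 0],
    [[0, 0, 0], [-20, -13.4, -10], 0],
    [[0, 0, 0], [-30, -20, -10], 0],
    [[0, 0, 0], [-40, -26.6, -10], 0],
    [[0, 0, 0], [-50, -33.4, -10], 0],
    [[0, 0, 0], [-60, -40, -10], 0],
    [[0, 0, 0], [-64, -44, -10], 0],
    [[0, 0, 0], [-68.6, -46.6, -10], 0],
    [[0, 0, 0], [-68.6, -46.6, -10], 0],
    [[0, 0, 0], [-68.6, -46.6, -10], 0],
    [[0, 0, 0], [-68.6, -46.6, -10], 0],
  ],
)

```text
clock: 1.6
position: [0.4534, 0.2562, 0.2999]
ee_rot: [0.168, 0.986, -0.0, -0.0]
ft_force: [-1.0, -0.6, -0.5]
grip_width: 0.001
grasp_force: 0.0
```

```bash
python3 - <<'E'
from h import *
from scipy.spatial.transform import Rotation as R
o=manip.get_obs();r=R.from_quat(o["ee_rot"]);print(o["clock"],o["position"],o["joint_pos"],o["grip_width"],r.as_matrix()[:,2],r.inv().apply(np.array([.454,.256,.188])-o["position"]))
E
```

```text
1.6 [0.4534 0.2562 0.2999] [-0.806   0.0721  0.2164  1.668  -0.016   1.4035  0.6453] 0.00119004997921645 [-0.0004  0.0001 -1.    ] [-0.0007  0.      0.1119]
```

Descend, but stop a little high first and look before dwelling.

To row units: 0.111 m is 22.2, 0.105 m is 21.

Emit:
advance(
  segments=[
    [[0, 0, 0], [0, 0, 6], 0],
    [[0, 0, 0], [0, 0, 12], 0],
    [[0, 0, 0], [0, 0, 16], 0],
    [[0, 0, 0], [0, 0, 19], 0],
    [[0, 0, 0], [0, 0, 21], 0],
    [[0, 0, 0], [0, 0, 22.2], 0],
    [[0, 0, 0], [0, 0, 22.2], 0],
    [[0, 0, 0], [0, 0, 22.2], 0],
  ],
)

```text
clock: 2.6
position: [0.4543, 0.2555, 0.1896]
ee_rot: [0.169, 0.986, 0.0, 0.0]
ft_force: [0.3, 0.7, -0.0]
grip_width: -0.002
grasp_force: 0.0
```

```bash
python3 - <<'E'
from h import *
s=manip.camera("side");t=manip.camera("top")
cr=lambda im,x,y,w=40,h=60:cv2.resize(im[y-h:y+h,x-w:x+w],(400,600),interpolation=cv2.INTER_CUBIC)
cv2.imwrite("pics/st.png",np.hstack([cr(s,205,180),cr(t,225,260)]));print(manip.get_obs()["position"])
E
```

```text
[0.4543 0.2554 0.1895]
```

View pics/st.png

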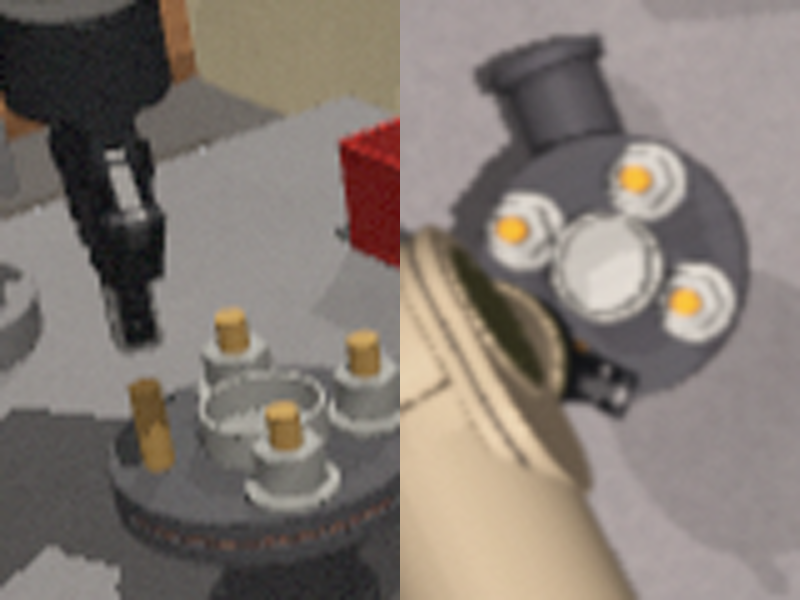

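The side view shows the closed fingertips (crop about 136,340) in line with and about 2 cm above the bare stud's tip (145,383). Now I dwell 2.5 s.

Emit:
advance(
  segments=[
    [[0, 0, 0], [0, 0, 0], 0],
    [[0, 0, 0], [0, 0, 0], 0],
    [[0, 0, 0], [0, 0, 0], 0],
    [[0, 0, 0], [0, 0, 0], 0],
    [[0, 0, 0], [0, 0, 0], 0],
    [[0, 0, 0], [0, 0, 0], 0],
    [[0, 0, 0], [0, 0, 0], 0],
    [[0, 0, 0], [0, 0, 0], 0],
    [[0, 0, 0], [0, 0, 0], 0],
    [[0, 0, 0], [0, 0, 0], 0],
    [[0, 0, 0], [0, 0, 0], 0],
    [[0, 0, 0], [0, 0, 0], 0],
    [[0, 0, 0], [0, 0, 0], 0],
    [[0, 0, 0], [0, 0, 0], 0],
    [[0, 0, 0], [0, 0, 0], 0],
    [[0, 0, 0], [0, 0, 0], 0],
    [[0, 0, 0], [0, 0, 0], 0],
    [[0, 0, 0], [0, 0, 0], 0],
    [[0, 0, 0], [0, 0, 0], 0],
    [[0, 0, 0], [0, 0, 0], 0],
  ],
)

```text
clock: 5.2
position: [0.454, 0.2553, 0.189]
ee_rot: [0.169, 0.986, 0.0, 0.0]
ft_force: [-0.4, 0.5, -1.0]
grip_width: 0.001
grasp_force: 0.0
```

Emit:
advance(
  segments=[
    [[0, 0, 0], [0, 0, -10], 0],
    [[0, 0, 0], [0, 0, -20], 0],
    [[0, 0, 0], [0, 0, -26], 0],
    [[0, 0, 0], [-4, -8, -28], 0],
    [[0, 0, 0], [-8, -16, -28], 0],
    [[0, 0, 0], [-12, -24, -28], 0],
    [[0, 0, 0], [-16, -33, -28], 0],
    [[0, 0, 0], [-21, -43, -28], 0],
    [[0, 0, 0], [-26, -53, -28], 0],
    [[0, 0, 0], [-31, -63, -28], 0],
    [[0, 0, 0], [-36, -73, -28], 0],
    [[0, 0, 0], [-40, -82, -28], 0],
    [[0, 0, 0], [-43, -88, -28], 0],
    [[0, 0, 0], [-45, -92, -28], 0],
    [[0, 0, 0], [-46.6, -95.4, -28], 0],
    [[0, 0, 0], [-46.6, -95.4, -28], 0],
    [[0, 0, 0], [-46.6, -95.4, -28], 0],
    [[0, 0, 0], [-46.6, -95.4, -28], 0],
  ],
)

```text
clock: 7.45
position: [0.515, -0.2711, 0.329]
ee_rot: [0.168, 0.986, 0.0, 0.0]
ft_force: [0.1, 0.5, -0.4]
grip_width: -0.001
grasp_force: 0.0
```

```bash
python3 - <<'E'
from h import *
from scipy.spatial.transform import Rotation as R
o=manip.get_obs();r=R.from_quat(o["ee_rot"]);print(o["clock"],o["position"],o["joint_pos"],r.as_matrix()[:,2],r.inv().apply(np.array([.515,-.2715,.0655])-o["position"]))
E
```

```text
7.45 [ 0.515  -0.2711  0.329 ] [-0.2061  0.239   0.7466  1.4857 -0.1628  1.4802  1.7734] [ 0.0003  0.0006 -1.    ] [-0.0002 -0.0006  0.2635]
```

Emit:
advance(
  segments=[
    [[0, 0, 0], [0, 0, 8], 0],
    [[0, 0, 0], [0, 0, 16], 0],
    [[0, 0, 0], [0, 0, 24], 0],
    [[0, 0, 0], [0, 0, 32], 0],
    [[0, 0, 0], [0, 0, 40], 0],
    [[0, 0, 0], [0, 0, 45], 0],
    [[0, 0, 0], [0, 0, 49], 0],
    [[0, 0, 0], [0, 0, 51.4], 0],
    [[0, 0, 0], [0, 0, 52.6], 0],
    [[0, 0, 0], [0, 0, 52.6], 0],
    [[0, 0, 0], [0, 0, 52.6], 0],
    [[0, 0, 0], [0, 0, 52.6], 0],
  ],
)

```text
clock: 8.95
position: [0.5151, -0.2723, 0.0665]
ee_rot: [0.169, 0.986, 0.0, 0.0]
ft_force: [0.4, -0.7, 0.4]
grip_width: 0.001
grasp_force: 0.0
```

```bash
python3 - <<'E'
from h import *
s=manip.camera("side");t=manip.camera("top")
cr=lambda im,x,y,w=40,h=60:cv2.resize(im[y-h:y+h,x-w:x+w],(400,600),interpolation=cv2.INTER_CUBIC)
cv2.imwrite("pics/nut.png",np.hstack([cr(s,378,300),cr(t,393,251)]));o=manip.get_obs();print(o["position"])
E
```

```text
[ 0.5149 -0.2721  0.0663]
```

View pics/nut.png

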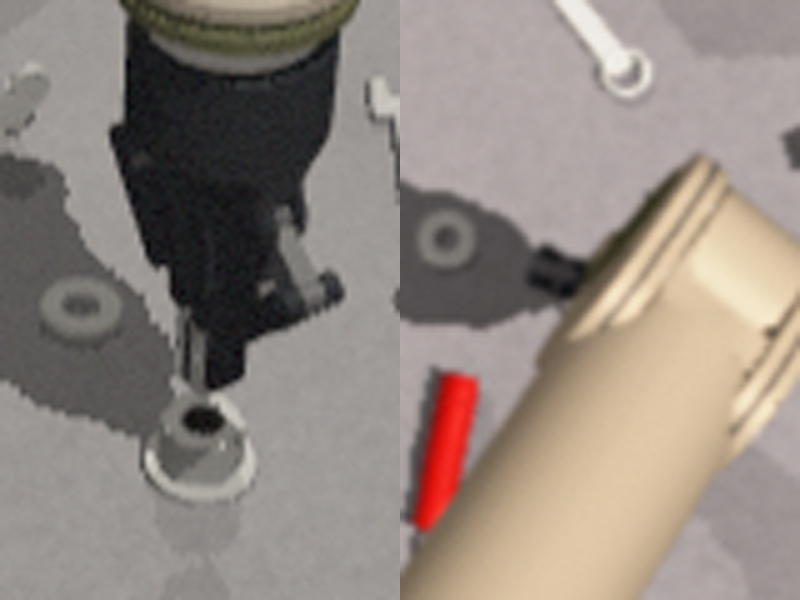

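The fingertips sit centred just above the flanged nut (hole at crop about 204,418), with a clear gap that fits 2 cm. Nothing is touched. I hold briefly and hand in.

Emit:
advance(
  segments=[
    [[0, 0, 0], [0, 0, 0], 0],
    [[0, 0, 0], [0, 0, 0], 0],
    [[0, 0, 0], [0, 0, 0], 0],
    [[0, 0, 0], [0, 0, 0], 0],
    [[0, 0, 0], [0, 0, 0], 0],
    [[0, 0, 0], [0, 0, 0], 0],
    [[0, 0, 0], [0, 0, 0], 0],
    [[0, 0, 0], [0, 0, 0], 0],
    [[0, 0, 0], [0, 0, 0], 0],
    [[0, 0, 0], [0, 0, 0], 0],
    [[0, 0, 0], [0, 0, 0], 0],
    [[0, 0, 0], [0, 0, 0], 0],
    [[0, 0, 0], [0, 0, 0], 0],
    [[0, 0, 0], [0, 0, 0], 0],
    [[0, 0, 0], [0, 0, 0], 0],
    [[0, 0, 0], [0, 0, 0], 0],
    [[0, 0, 0], [0, 0, 0], 0],
    [[0, 0, 0], [0, 0, 0], 0],
  ],
)

```text
clock: 11.3
position: [0.5147, -0.2721, 0.066]
ee_rot: [0.169, 0.986, 0.0, 0.0]
ft_force: [0.4, -0.0, -0.2]
grip_width: -0.0
grasp_force: 0.0
```

```bash
python3 -c "
from workcell import manip
print(manip.hand_in())"
```

```text
the job is handed in; nothing more can be done
None
```

I pointed at the bare stud from about 2 cm above its tip for over two seconds, then at the loose flange nut, and handed the job in at 11.3 s with the hand still over it; the force readings showed no contact, and no verdict came back.

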